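# Open the valve guard and hold its gate wide

## Robot

A 6-joint arm with a two-finger parallel gripper is mounted at the origin on the work surface. World frame = base frame: x ahead of the robot, y to its left, z up, the work surface at z = 0. Lengths are in m, angles in degrees, forces in N, time in s.
With the tool pointing down it reaches from about 0.35 to 0.875 m from the base axis. Payload 4.2 kg.
Tool frame: the origin (TCP) lies between the finger pads; the fingertips stand 14 mm ahead of it and the grasp point (between the pads) lies 5 mm behind it (r.tcp_to_tips is the distance from the TCP to the fingertips, in m); y points along the fingers, x is the direction in which the jaws open and shut, and the axes are right-handed (so a half turn about y gives the same grasp; the last joint's range is limited). The gripper opens to 87 mm and grips with 3 to 60 N. Pads are 19 mm wide; open, the fingers measure 117 mm over their backs; the gripper's body (75 mm by 190 mm) begins 51 mm behind the grasp point.
Start: joints at [-48.839, 22.042, 0.453, 0, -68.411, -14.817], TCP at [0.277, -0.56, 0.237] pointing down, gripper open.
Joint ranges: [-179.83, 179.83], [-69.29, 118.12], [-61.27, 80.66], [-181.25, 117.63], [-171.15, -9.14], [-177.46, 177.46]. Speed limits (degrees/s): [159.86, 159.86, 180, 180, 180, 180].

## Interface

Orientations are given as a 3x3 rotation matrix whose columns are the frame's x, y, z axes.
In Python, from station import sense, optics, ticket, r gives the robot as it stands.
- The arm moves only by the tool carry_out, never from a script. Its argument "steps" is a list that holds one entry, the list of rows, each a list of 6 numbers: the shift along the world's x, y, z in cm, then the turn, a rotation vector about the world's x, y, z in rad. A call has 1 to 20 rows; each row is the pose to reach, as a shift and turn from the pose commanded when the call began; what a row does not reach only later rows make up. A row lasts 1/8 s, in which the tool goes at most 62.5 mm and 10.7 degrees, less where a joint would pass 70% of its speed; a pose out of reach is approached as far as the arm can. A call with a gripper value outside its range is refused whole. "fingers" is the closure in counts, from 0 (fully open) to 255 (shut), set as the call begins (left out, the last holds). The fingers move at their own pace and stop on an object; the grip force is fixed at half the most. Time passes only in rows, so rows that repeat a pose let the fingers close. It gives the time, the measured TCP pose, the force and the opening at its end, in the units of the state.
- sense(): the state, without advancing time (a new reading comes with each control period).
- optics.capture(name): name is "side" or "top"; returns a dict with "image" (384x512x3 uint8, red, green, blue), "fov_y" (degrees; the focal length in pixels is half the picture's height over the tangent of half this angle, whatever the lens; pixels are square), "cx", "cy" (the principal point, pixels), "rvec" (rotation vector, rad) and "tvec" (3), from world to camera coordinates, as OpenCV has them. Camera axes: x right, y down, z forward; pixel columns grow to the right and rows downward; lengths in m; the calibration is good to about 2 mm. A picture is of the moment at which its call begins. There is no depth.
- ticket.finish_job(): hands the job in, once; it reports no verdict.
The state is a dict: "time_s": time; "joints": joint angles; "joint_velocities": joint speeds; "effort": joint torques, N m; "tcp_pos": TCP position; "ee_rot": TCP orientation; "wrist_force": force on the tool from outside, world axes, zero at the start; "moment": the same for the moment, N m; "gripper_width": opening from 0.0 (shut) to 1.0 (fully open).
Only numpy, scipy, OpenCV 4.12 (cv2) and the standard library are available. Lean on these libraries where they do the work, as an engineer would, in place of code of your own. Each camera call takes 0.05 s, during which the arm holds its last target.

## Task

A colleague needs both hands inside the amplifier's guard cage to change a valve, so open the gate for them: first squeeze the side bolt on the fixed front panel until it is fully drawn back and let it stay there, then squeeze the sprung latch on the gate, and swing the gate out past the click of its stay until it stands about square to the amplifier's front. The gate pulls itself back, so finish while still holding it there, steady, and do not let go. Keep off the glass valves and leave everything else on the table where it is.

Things in the scene. Friction and masses are not known exactly. Their poses are not given: they have to be found in the camera images.
- amp: valve amplifier under a steel-wire guard cage, fixed: 290 deep, 360 wide, roof 225 mm above the table (detent housing on it to 242). Origin on the table under its middle; x from its front (robot side) into it, y along its front, z up; front 135 mm from the origin. Turned up to 15 degrees. Front: gate on the +y part, fixed panel on the -y part. The front controls are below 70 mm.
- side_bolt_grip (a point): first catch, on the fixed panel: two upright steel finger tabs, each 9 thick (y), 18 deep (x), 44 mm tall, standing 24 to 42 mm off the panel on a housing 16 mm proud. Point midway between the tabs, at half height, 215 mm above the table; fixed; axes as amp. Outer width along y 50 mm at rest, 28 fully squeezed. Geared: both tabs move equally. No spring: friction (5 N) keeps the bolt where left.
- side_bolt (a joint): travel of the side bolt: 0 shot across the front of the gate (shut), 0.011 m fully drawn back; each of its two tabs moves by this much. Above 0.008 the bolt clears the gate. It stays where it is left.
- gate_latch_grip (a point): second catch, same shape and size, on the gate: point midway between its two tabs, at half height, 215 mm up. Moves with the gate; axes as amp when the gate is shut (then 110 mm along +y from side_bolt_grip). 140 mm from the hinge axis along the gate, 33 mm before its plane. Squeezed along y, 50 to 28 mm wide; a spring parts the tabs (7 to 10 N). Squeezed home they are a firm handle.
- gate_latch (a joint): travel of the gate latch: 0 shot into its keeper on the jamb (shut), 0.011 m fully squeezed; each of its two tabs moves by this much. Above 0.009 the gate can swing. Springs back to 0.
- gate_hinge (a point): point on the gate's upright hinge axis, at the gate's +y end (left, seen from the robot), 215 mm above the table. Fixed; axes as amp.
- gate (a joint): gate angle: 0 shut, grows as the free edge swings out to the robot, clockwise from above; stop at 1.65 rad; square to the front is 1.57 (over 1.3 counts). Wire gate 187 wide from hinge, 8 thick, 84 to 223 mm up. A spring pulls it shut (0.13 Nm shut, 0.45 wide). A sprung detent on the stay above the hinge clicks at 0.6 to 0.8 rad, up to 0.6 Nm more. Let go when wide, it falls back to about 0.8.
- valve_l: left large glass valve inside the cage behind the gate, 52 mm diameter, 128 mm tall, fixed to the amplifier's deck 78 mm above the table; origin under its foot. Not to be touched.
- valve_r: right large glass valve, the same, 75 mm from the other. Not to be touched.
- disc_case: bystander: a flat clear disc case, 125 x 142 x 10 mm, lying in front of the amplifier; origin under its middle.
- screwdriver: bystander: screwdriver 190 mm long lying in front of the amplifier; origin under its middle.
- spare_valve: bystander: loose glass valve standing on its base, 52 mm diameter, 124 mm tall, to the left of the amplifier; origin under its foot.
- valve_carton: bystander: upright cardboard carton 55 x 55 x 115 mm, to the left of the amplifier; origin under its middle.
- tonearm_jig: bystander: wooden boat-shaped jig 90 x 240 mm, 18 mm thick with steel pins and one brass rod to 78 mm, right of the front; origin under its middle.
- mug: bystander: white mug, 80 mm diameter, 92 mm tall, on the right; origin under its middle.
- record_weight: bystander: turned aluminium record weight, 78 mm diameter, 50 mm tall, on the left; origin under its middle.

How it is judged:
By the outcome, as a careful person would: the job done as asked, in the order asked, and still so for the second after the job is handed in, while the arm keeps its last pose, push and grip.
It also fails if it takes over 48 s, if anything falls off the work surface, if the arm or the gripper's body presses on something with over 40 N, if the wrist force passes 120 N, or if a joint passes its speed limit or range.

## Working session

There is one attempt and no reset: what is moved stays moved. The work goes in short steps, Python scripts to look and compute and a tool call to move; the robot and the scene stay as the last step left them, time stands still between calls to the robot, and variables do not carry over. Pictures are saved under pics/ and viewed, and the job is handed in when it is done.

Besides the shell and the picture viewer there is one more tool, called after "Request:" as name(argument=value, ...) on one line, values as JSON. carry_out: Moves the arm, as the interface text tells. Its arguments: {"type":"object","properties":{"steps":{"type":"array","items":{"type":"array","items":{"type":"array","items":{"type":"number"}}}},"fingers":{"type":"number"}},"required":["steps"]}

```bash
mkdir -p pics; ls; python3 - <<'E'
from station import sense, optics, ticket, r
import cv2,numpy as np
print(sense())
for n in("side","top"):
    c=optics.capture(n); cv2.imwrite(f"pics/{n}0.png",c["image"][:,:,::-1]); np.savez(f"{n}0.npz",**c)
    print({k:v for k,v in c.items() if k!="image"})
print([x for x in dir(r) if x[0]!='_'])
E
```

```text
pics
{'time_s': 0.0, 'joints': array([-4.88392463e+01,  2.20912778e+01,  3.80187901e-01, -2.71833878e-02,
       -6.84125096e+01, -1.48176982e+01]), 'joint_velocities': array([ 0.05341855, -0.01209957, -0.0406537 ,  0.07488523,  0.04262928,
       -0.05290044]), 'effort': array([-5.77269202e-04, -3.90661633e+01,  1.87407374e+01,  4.21994224e+00,
        1.09812510e-02, -1.83257612e-04]), 'tcp_pos': array([ 0.27710797, -0.55957262,  0.23546161]), 'ee_rot': array([[-4.43586681e-01, -1.08766257e-03, -8.96230815e-01],
       [ 8.96228779e-01,  1.91442558e-03, -4.43587996e-01],
       [ 2.19824126e-03, -9.99997576e-01,  1.25580806e-04]]), 'wrist_force': array([-0.21916554,  1.15940626, -0.76591673]), 'moment': array([-0.00117476, -0.01448589,  0.03255596]), 'gripper_width': 1.0002982218927376}
{'fov_y': 55.0650214908104, 'cx': 258.49781980281176, 'cy': 192.9015087549296, 'rvec': array([ 0.64702165, -2.4187098 ,  1.40267383]), 'tvec': array([0.44661051, 0.2720637 , 1.06538197])}
{'fov_y': 45.559079373368306, 'cx': 255.45010162182874, 'cy': 185.55505097653324, 'rvec': array([ 2.16928492, -2.20366083,  0.02617347]), 'tvec': array([6.61832374e-04, 5.14461411e-01, 1.53077547e+00])}
['PlanningError', 'tcp_to_tips']
```

View pics/side0.png

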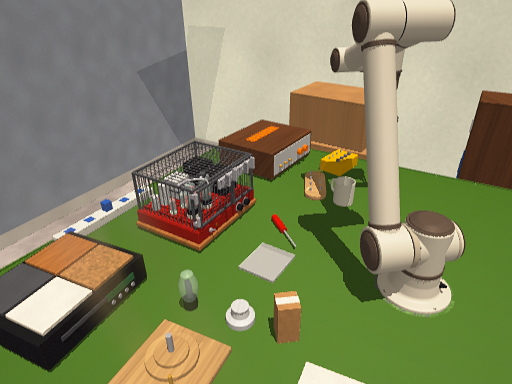

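View pics/top0.png

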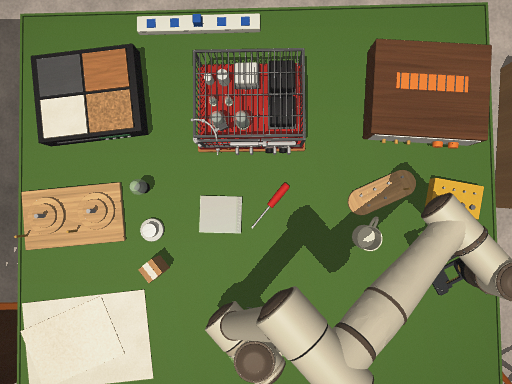

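The top view shows the amp at about px (250,100) with its front edge near row 148 and the tabs around (230–290,146). The side view shows the front facing right, around (240,190). I'll zoom in next.

```bash
python3 - <<'E'
import cv2,numpy as np
a=cv2.imread("pics/top0.png")[40:165,180:320]; cv2.imwrite("pics/topz.png",cv2.resize(a,None,fx=5.6,fy=4.8 if 0 else 4.7,interpolation=cv2.INTER_CUBIC))
a=cv2.imread("pics/side0.png")[130:255,125:265]; cv2.imwrite("pics/sidez.png",cv2.resize(a,None,fx=5.6,fy=4.7,interpolation=cv2.INTER_CUBIC))
E
```

```text
(no output)
```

View pics/topz.png

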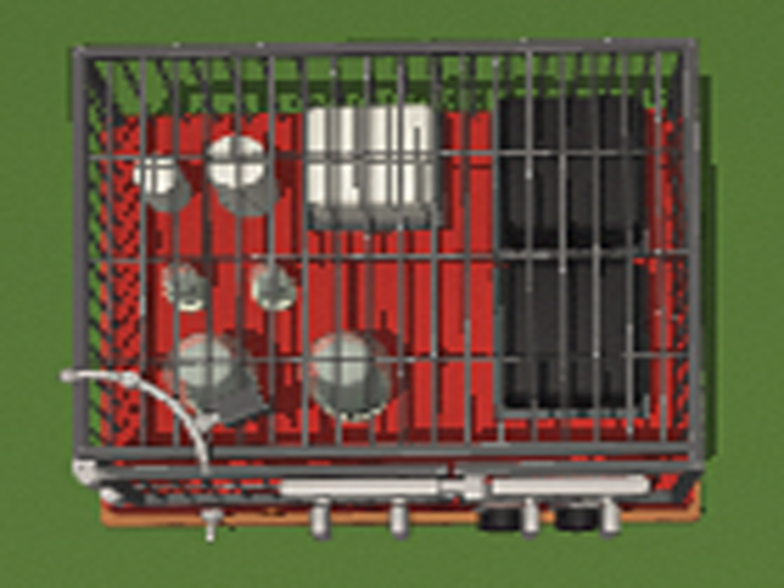

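View pics/sidez.png

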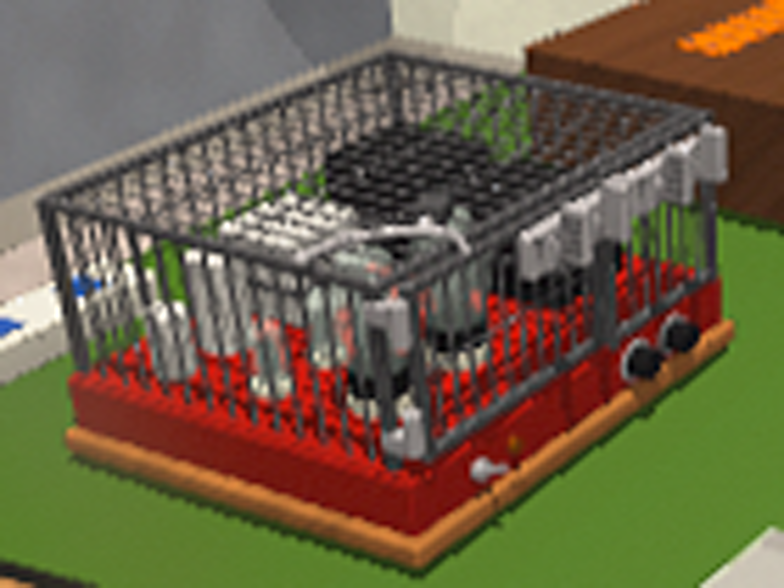

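```bash
cat > h.py <<'E'
import numpy as np,cv2
def cam(n):
    c=dict(np.load(n+".npz")); R=cv2.Rodrigues(c["rvec"])[0]; f=192/np.tan(np.radians(c["fov_y"]/2))
    return R,c["tvec"],float(f),float(c["cx"]),float(c["cy"])
def bp(n,u,v,z):
    R,t,f,cx,cy=cam(n); d=R.T@np.array([(u-cx)/f,(v-cy)/f,1]); o=-R.T@t
    return o+d*(z-o[2])/d[2]
def pj(n,P):
    R,t,f,cx,cy=cam(n); p=np.atleast_2d(P)@R.T+t; return np.c_[cx+f*p[:,0]/p[:,2],cy+f*p[:,1]/p[:,2]]
E
python3 - <<'E'
from h import *
for nm,x,y,z in [("t1",321,515,.237),("t2",400,515,.237),("t3",530,515,.237),("t4",609,515,.237),("BL",80,47,.225),("BR",692,42,.225),("FL",82,455,.225),("FR",697,450,.225),("hinge",85,468,.225)]:
    print(nm,bp("top0",180+x/5.6-.4,40+y/4.7-.4,z).round(4))
for nm,x,y,z in [("t4top",712,128,.237),("t3top",678,142,.237),("t2",582,202,.237),("t1",540,228,.237),("cornerFL",388,290,.225),("BL",42,200,.225),("BR",390,45,.225),("FR",710,118,.225)]:
    print(nm,bp("side0",125+x/5.6-.4,130+y/4.7-.4,z).round(4))
E
```

```text
t1 [0.6101 0.0396 0.237 ]
t2 [ 0.6094 -0.0013  0.237 ]
t3 [ 0.6082 -0.0684  0.237 ]
t4 [ 0.6074 -0.1091  0.237 ]
BL [0.9099 0.1638 0.225 ]
BR [ 0.9056 -0.1588  0.225 ]
FL [0.6515 0.1651 0.225 ]
FR [ 0.6486 -0.1562  0.225 ]
hinge [0.6433 0.1636 0.225 ]
t4top [ 0.6052 -0.1082  0.237 ]
t3top [ 0.6106 -0.0765  0.237 ]
t2 [0.6065 0.0346 0.237 ]
t1 [0.605  0.0784 0.237 ]
cornerFL [0.6404 0.1707 0.225 ]
BL [0.9037 0.1692 0.225 ]
BR [ 0.912  -0.1675  0.225 ]
FR [ 0.6303 -0.1468  0.225 ]
```

```bash
cat > ov.py <<'E'
from h import *
import sys
def boxes(G,psi,w=0.05):
    ex=np.array([np.cos(psi),np.sin(psi),0]);ey=np.array([-np.sin(psi),np.cos(psi),0]);ez=np.array([0,0,1.])
    out=[]
    for c in (G,G-0.11*ey):
        for s in(-1,1):
            cc=c+s*(w/2-.0045)*ey
            out.append([cc+a*.009*ex+b*.0045*ey+d*.022*ez for a in(-1,1) for b in(-1,1) for d in(-1,1)])
    return out
def draw(n,img,x0,y0,w,h,k,bx,out):
    a=cv2.imread(img)[y0:y0+h,x0:x0+w]; a=cv2.resize(a,None,fx=k,fy=k,interpolation=cv2.INTER_CUBIC)
    for b in bx:
        p=(pj(n,np.array(b))-[x0,y0]+.5)*k
        for i in range(8):
            for j in range(i):
                if bin(i^j).count("1")==1: cv2.line(a,tuple(p[i].astype(int)),tuple(p[j].astype(int)),(0,255,255),1)
    cv2.imwrite(out,a)
E
python3 - <<'E'
from ov import *
b=boxes(np.array([.6095,.0205,.215]),-.012)
draw("top0","pics/top0.png",210,125,90,40,8,b,"pics/ot.png")
draw("side0","pics/side0.png",195,140,70,60,9,b,"pics/os.png")
E
```

```text
(no output)
```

View pics/ot.png

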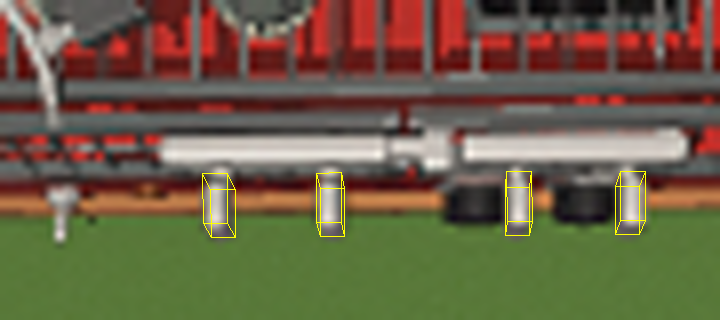

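View pics/os.png

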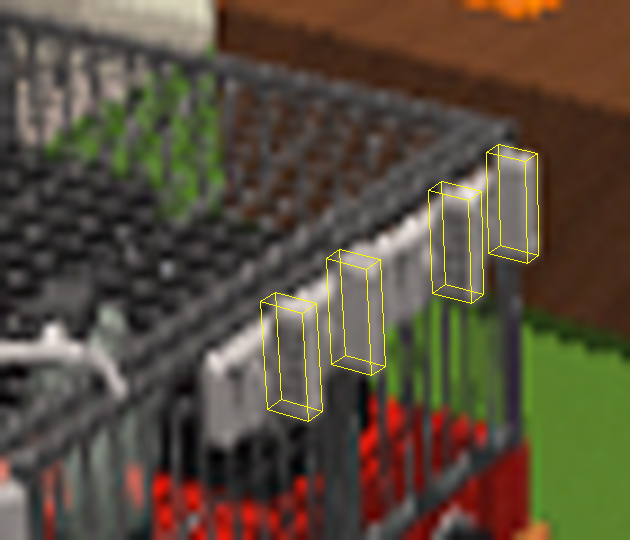

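The projected tab boxes land on all four tabs in both views, within about 1 px. That puts the latch grip near (0.6095, 0.0197), the bolt grip near (0.608, −0.090), the yaw at about −0.7° and the hinge near (0.644, 0.159). I'll go tool-down with the half-turned grasp, so joint 6 keeps room for the swing.

Request:
carry_out(steps=[[[2,3,2,0,0,0.167],[4,6,4,0,0,0.334],[6.2,8.8,6,0,0,0.5],[8.3,11.8,8.3,0,0,0.667],[10.3,14.7,8.3,0,0,0.834],[12.4,17.6,8.3,0,0,1.0],[14.4,20.6,8.3,0,0,1.168],[16.5,23.5,8.3,0,0,1.335],[18.6,26.4,8.3,0,0,1.5],[20.6,29.4,8.3,0,0,1.67],[22.7,32.3,8.3,0,0,1.836],[24.8,35.3,8.3,0,0,2.0],[26.8,38.2,8.3,0,0,2.17],[28.9,41.1,8.3,0,0,2.337],[31,44,8.3,0,0,2.5],[33,47,8.3,0,0,2.67],[33,47,8.3,0,0,2.67],[33,47,8.3,0,0,2.67]]], fingers=0)

```text
time_s: 2.35
tcp_pos: [0.607, -0.0902, 0.3191]
ee_rot: [[-0.013, -0.001, 1.0], [-1.0, -0.0, -0.013], [0.0, -1.0, -0.001]]
wrist_force: [0.6, 0.1, 0.4]
gripper_width: 0.998
```

```bash
cat > look.py <<'E'
import sys,cv2,numpy as np
from station import sense,optics
t=sys.argv[1]
s=sense()
for k in("time_s","joints","tcp_pos","ee_rot","wrist_force","moment","gripper_width"): print(k,np.round(s[k],4).tolist())
for n in sys.argv[2:]:
    c=optics.capture(n); cv2.imwrite(f"pics/{n}{t}.png",c["image"][:,:,::-1])
    np.savez(f"{n}{t}.npz",**c)
    a=c["image"][:,:,::-1]
    a=a[60:200,190:330] if n=="top" else a[110:250,125:300]
    cv2.imwrite(f"pics/{n}{t}z.png",cv2.resize(a,None,fx=4.2,fy=4.2,interpolation=cv2.INTER_CUBIC))
E
python3 look.py 1 side top
```

```text
time_s 2.35
joints [6.6444, 18.5448, 6.9677, -0.0014, -78.4935, 82.6319]
tcp_pos [0.607, -0.0902, 0.3191]
ee_rot [[-0.0126, -0.0012, 0.9999], [-0.9999, -0.0001, -0.0126], [0.0001, -1.0, -0.0012]]
wrist_force [0.584, 0.1014, 0.3838]
moment [-0.1251, 0.1646, 0.0258]
gripper_width 0.9983
```

View pics/side1z.png

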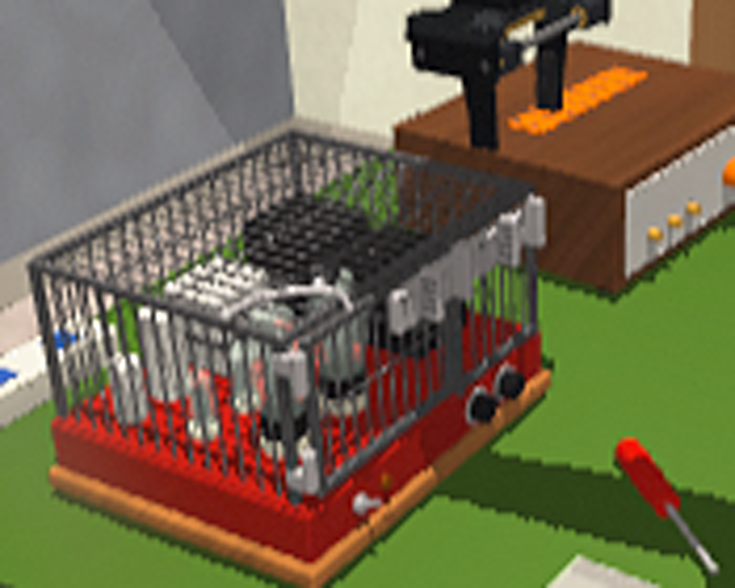

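View pics/top1z.png

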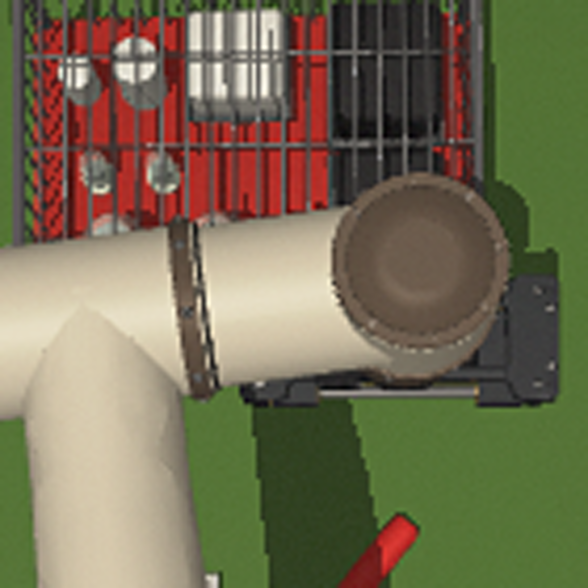

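The side view shows the open gripper hovering above the bolt tabs, with fingertips at zoom (485,145) and (550,105). The arm hides the front in the top view. Descending in steps.

Request:
carry_out(steps=[[[0,0,-3,0,0,0],[0,0,-6,0,0,0],[0,0,-8,0,0,0],[0,0,-9,0,0,0],[0,0,-10,0,0,0],[0,0,-10.2,0,0,0],[0,0,-10.2,0,0,0]]])

```text
time_s: 3.32
tcp_pos: [0.6077, -0.0901, 0.2181]
ee_rot: [[-0.012, 0.001, 1.0], [-1.0, -0.0, -0.012], [0.0, -1.0, 0.001]]
wrist_force: [0.3, 0.5, -0.1]
gripper_width: 1.001
```

```bash
python3 look.py 2 side
```

```text
time_s 3.325
joints [6.6478, 21.7155, -2.7819, 0.0153, -65.4483, 82.6705]
tcp_pos [0.6077, -0.0901, 0.2181]
ee_rot [[-0.0118, 0.001, 0.9999], [-0.9999, -0.0001, -0.0118], [0.0001, -1.0, 0.001]]
wrist_force [0.317, 0.4534, -0.112]
moment [-0.0987, 0.1371, 0.0041]
gripper_width 1.0007
```

View pics/side2z.png

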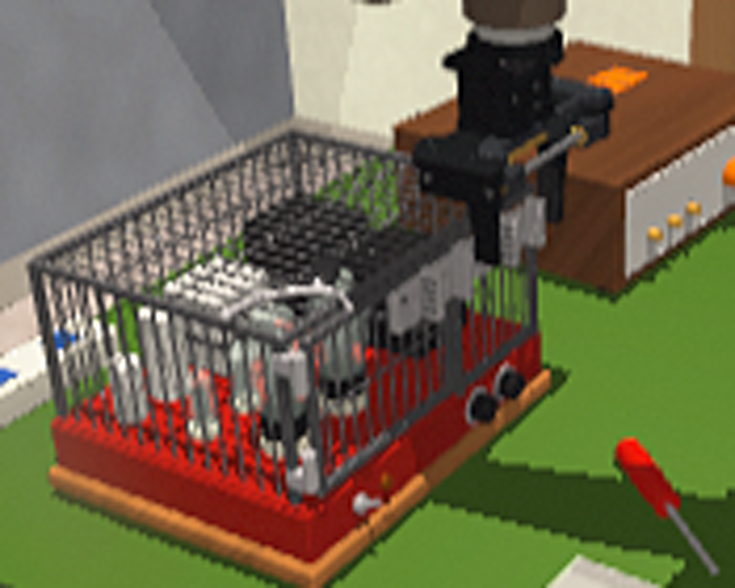

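The fingers straddle the two bolt tabs: left finger at zoom (487,240), right finger at (553,195), tabs between them. Closing now.

Request:
carry_out(steps=[[[0,0,0,0,0,0],[0,0,0,0,0,0],[0,0,0,0,0,0],[0,0,0,0,0,0],[0,0,0,0,0,0],[0,0,0,0,0,0],[0,0,0,0,0,0],[0,0,0,0,0,0]]], fingers=255)

```text
time_s: 4.38
tcp_pos: [0.6072, -0.0892, 0.2175]
ee_rot: [[-0.011, -0.0, 1.0], [-1.0, 0.001, -0.011], [-0.001, -1.0, -0.0]]
wrist_force: [-0.8, 5.8, 1.5]
gripper_width: 0.309
```

```bash
python3 look.py 3 side
```

```text
time_s 4.375
joints [6.704, 21.725, -2.8196, -0.067, -65.468, 82.6921]
tcp_pos [0.6072, -0.0892, 0.2175]
ee_rot [[-0.011, -0.0003, 0.9999], [-0.9999, 0.001, -0.011], [-0.001, -1.0, -0.0004]]
wrist_force [-0.7774, 5.7665, 1.4517]
moment [1.5666, 0.4917, 0.0863]
gripper_width 0.3085
```

View pics/side3z.png

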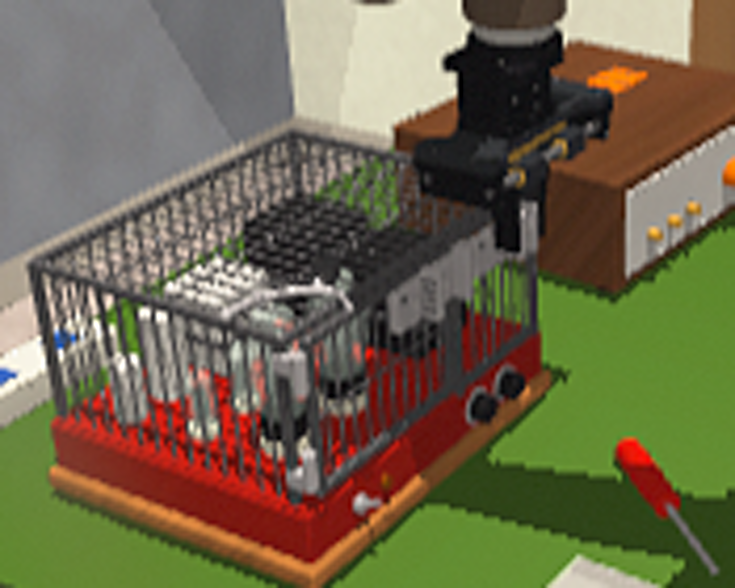

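The jaws stopped at 0.309 × 87 ≈ 27 mm, so the bolt is squeezed home. A slight +y force suggests the true centre is about 1 mm to +y. Opening, lifting and moving across.

Request:
carry_out(steps=[[[0,0.1,0,0,0,0],[0,0.1,0,0,0,0],[0,0.1,0,0,0,0],[0,0.1,0,0,0,0],[0,0.1,0,0,0,0],[0,0.1,0,0,0,0],[0,0.1,0,0,0,0],[0,0.1,2,0,0,0],[0,0.1,5,0,0,0],[0,0.1,8,0,0,0],[0,4,8,0,0,0],[0.1,8,8,0,0,0],[0.1,11.1,8,0,0,0],[0.1,11.1,8,0,0,0],[0.1,11.1,8,0,0,0]]], fingers=0)

```text
time_s: 6.3
tcp_pos: [0.6083, 0.0206, 0.2975]
ee_rot: [[-0.012, -0.0, 1.0], [-1.0, -0.0, -0.012], [0.0, -1.0, -0.0]]
wrist_force: [-0.0, -0.7, -0.6]
gripper_width: 0.996
```

```bash
python3 look.py 4 side top; python3 - <<'E'
import cv2
a=cv2.imread("pics/side4.png")[135:205,190:270]; cv2.imwrite("pics/side4zz.png",cv2.resize(a,None,fx=8,fy=8,interpolation=cv2.INTER_CUBIC))
E
```

```text
time_s 6.3
joints [17.1693, 18.4938, 3.8888, 0.0121, -75.4096, 72.1557]
tcp_pos [0.6083, 0.0206, 0.2975]
ee_rot [[-0.0117, -0.0002, 0.9999], [-0.9999, -0.0003, -0.0117], [0.0003, -1.0, -0.0002]]
wrist_force [-0.0343, -0.7002, -0.6333]
moment [-0.082, 0.1117, -0.034]
gripper_width 0.996
```

View pics/side4zz.png

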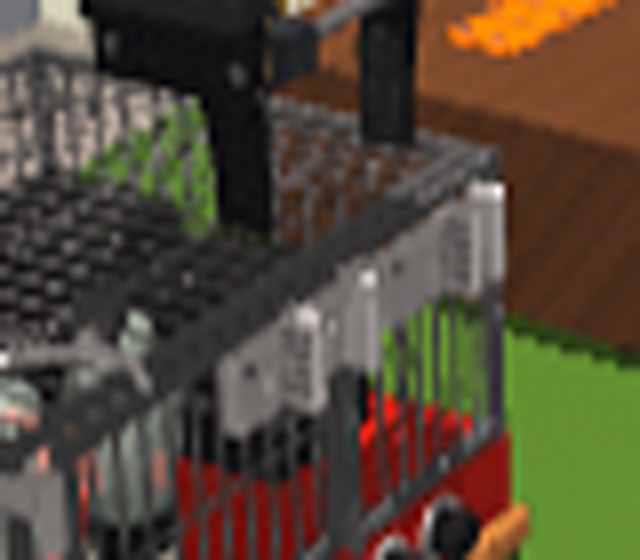

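View pics/top4z.png

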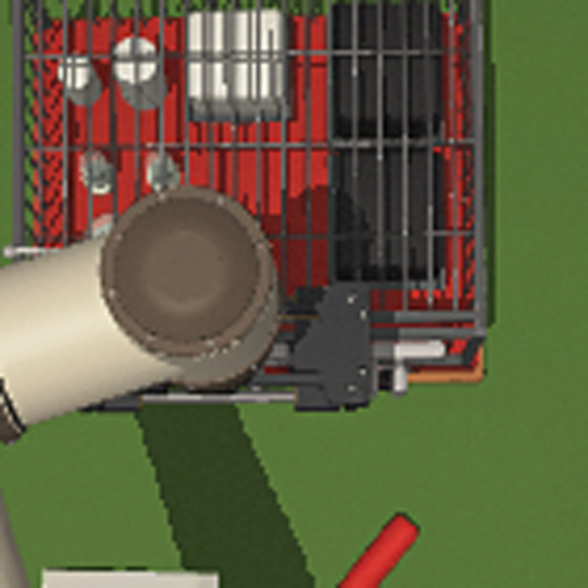

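The side-bolt tabs now stand about 30 px apart at zoom (460,240)/(490,220), against about 60 px for the latch tabs at (305,350)/(365,310). The bolt is drawn back and staying there. Descending on the latch and squeezing it.

Request:
carry_out(steps=[[[0,0,-3,0,0,0],[0,0,-5,0,0,0],[0,0,-6.5,0,0,0],[0,0,-8,0,0,0],[0,0,-8,0,0,0]]], fingers=0)

```text
time_s: 7.02
tcp_pos: [0.6078, 0.0206, 0.2163]
ee_rot: [[-0.012, -0.002, 1.0], [-1.0, -0.001, -0.012], [0.001, -1.0, -0.002]]
wrist_force: [-0.3, -0.8, 0.0]
gripper_width: 1.004
```

```bash
python3 look.py 5 side
```

```text
time_s 7.025
joints [17.1658, 21.2992, -3.6752, -0.0094, -65.1639, 72.1369]
tcp_pos [0.6078, 0.0206, 0.2163]
ee_rot [[-0.0122, -0.0023, 0.9999], [-0.9999, -0.0006, -0.0122], [0.0006, -1.0, -0.0023]]
wrist_force [-0.2562, -0.756, 0.0226]
moment [-0.1331, 0.1852, -0.0517]
gripper_width 1.0035
```

View pics/side5z.png

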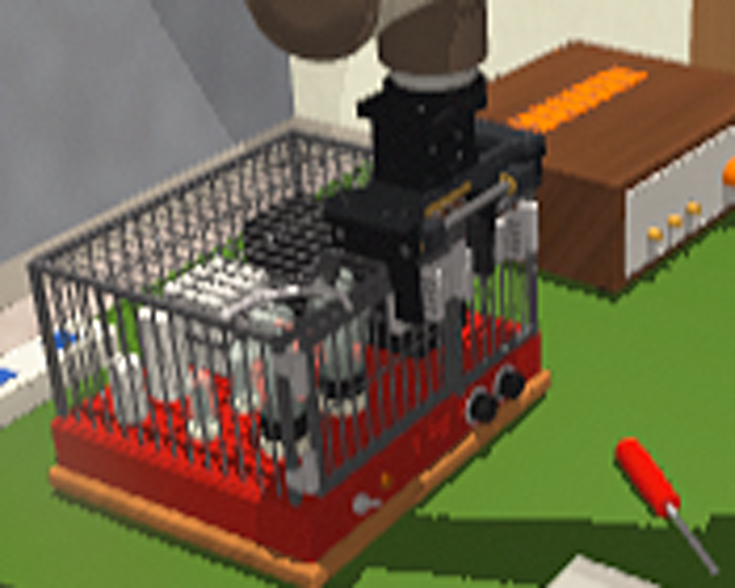

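The fingers straddle the latch tabs: left finger at zoom (408,310), right finger at (482,255). Squeezing.

Request:
carry_out(steps=[[[0,0,0,0,0,0],[0,0,0,0,0,0],[0,0,0,0,0,0],[0,0,0,0,0,0],[0,0,0,0,0,0],[0,0,0,0,0,0],[0,0,0,0,0,0],[0,0,0,0,0,0]]], fingers=255)

```text
time_s: 8.07
tcp_pos: [0.6083, 0.0209, 0.2176]
ee_rot: [[-0.012, -0.0, 1.0], [-1.0, -0.0, -0.012], [0.0, -1.0, -0.0]]
wrist_force: [-1.5, -0.6, 1.5]
gripper_width: 0.313
```

```bash
python3 look.py 6; python3 - <<'E'
import numpy as np
from station import sense
p=sense()["tcp_pos"][:2]
H=np.array([.6442,.1603]); C=np.array([.608,.021])  # nominal grip start incl. 1.5mm bias
for a in np.arange(0,1.56,.08):
    c,s=np.cos(a),np.sin(a); R=np.array([[c,s],[-s,c]])
    print(round(a,2),((R@(C-H)+H-C)*100).round(2))
E
```

```text
time_s 8.075
joints [17.1879, 21.2248, -3.599, 0.0048, -65.1876, 72.1248]
tcp_pos [0.6083, 0.0209, 0.2176]
ee_rot [[-0.012, -0.0002, 0.9999], [-0.9999, -0.0001, -0.012], [0.0001, -1.0, -0.0002]]
wrist_force [-1.4939, -0.633, 1.5495]
moment [-0.2335, 0.2657, -0.0993]
gripper_width 0.313
0.0 [ 0. -0.]
0.08 [-1.1   0.33]
0.16 [-2.17  0.75]
0.24 [-3.21  1.26]
0.32 [-4.2   1.85]
0.4 [-5.14  2.51]
0.48 [-6.02  3.25]
0.56 [-6.85  4.05]
0.64 [-7.6   4.92]
0.72 [-8.29  5.84]
0.8 [-8.89  6.82]
0.88 [-9.42  7.84]
0.96 [-9.87  8.91]
1.04 [-10.23  10.  ]
1.12 [-10.5   11.12]
1.2 [-10.68  12.26]
1.28 [-10.76  13.4 ]
1.36 [-10.76  14.56]
1.44 [-10.66  15.7 ]
1.52 [-10.48  16.84]
```

The latch is squeezed home (0.313, about 27 mm) and centred, with side force under 1 N. I'll swing the first part along the hinge arc and check the forces.

Request:
carry_out(steps=[[[-0.55,0.15,0,0,0,-0.04],[-1.1,0.33,0,0,0,-0.08],[-1.64,0.53,0,0,0,-0.12],[-2.17,0.75,0,0,0,-0.16],[-2.7,1.0,0,0,0,-0.2],[-3.21,1.26,0,0,0,-0.24],[-3.71,1.55,0,0,0,-0.28],[-4.2,1.85,0,0,0,-0.32],[-4.67,2.17,0,0,0,-0.36],[-5.14,2.51,0,0,0,-0.4],[-5.14,2.51,0,0,0,-0.4]]])

```text
time_s: 9.45
tcp_pos: [0.5559, 0.0445, 0.2177]
ee_rot: [[-0.401, -0.002, 0.916], [-0.916, -0.003, -0.401], [0.003, -1.0, -0.001]]
wrist_force: [-0.7, -6.8, 0.6]
gripper_width: 0.312
```

```bash
python3 look.py 7 side top
```

```text
time_s 9.45
joints [21.2773, 16.4185, -10.7544, 0.1137, -63.0004, 45.0379]
tcp_pos [0.5559, 0.0445, 0.2177]
ee_rot [[-0.4009, -0.0022, 0.9161], [-0.9161, -0.0027, -0.4009], [0.0034, -1.0, -0.0009]]
wrist_force [-0.7239, -6.8129, 0.6013]
moment [-1.787, 0.3896, -0.1473]
gripper_width 0.3115
```

View pics/side7z.png

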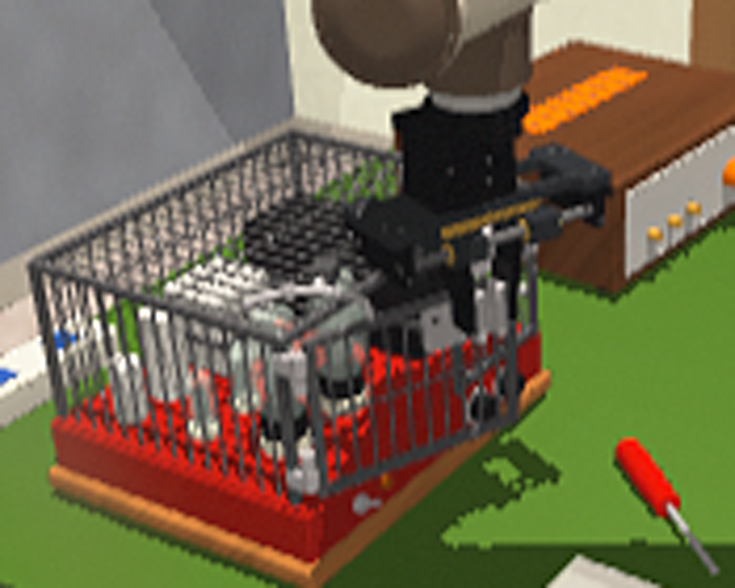

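View pics/top7z.png

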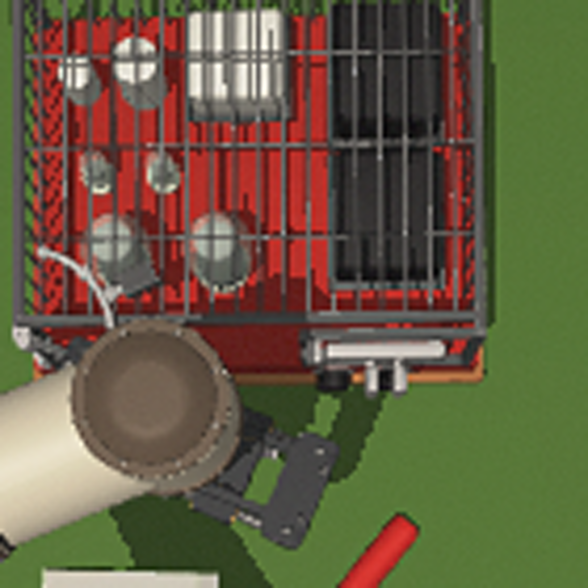

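The gate swings cleanly, with its free edge at zoom (515,400) in the side view. The tool sits about 1.6 mm radially outside the commanded arc, which implies the hinge is about 3.5 mm nearer the robot than I assumed. Correcting the arc.

```bash
python3 - <<'E'
import numpy as np
C=np.array([.608,.021]);H=np.array([.6407,.161])
P0=C+np.array([-.0514,.0251])
for a in np.arange(.4,1.561,.08):
    c,s=np.cos(a),np.sin(a); R=np.array([[c,s],[-s,c]])
    print(round(a-.4,2),((R@(C-H)+H-P0)*100).round(2))
E
```

```text
0.0 [-0.05 -0.13]
0.08 [-0.96  0.58]
0.16 [-1.8   1.37]
0.24 [-2.57  2.21]
0.32 [-3.28  3.12]
0.4 [-3.91  4.08]
0.48 [-4.46  5.09]
0.56 [-4.93  6.14]
0.64 [-5.32  7.22]
0.72 [-5.62  8.33]
0.8 [-5.82  9.46]
0.88 [-5.94 10.61]
0.96 [-5.96 11.76]
1.04 [-5.9  12.91]
1.12 [-5.74 14.04]
```

Request:
carry_out(steps=[[[-0.05,-0.13,0,0,0,0],[-0.5,0.22,0,0,0,-0.04],[-0.96,0.58,0,0,0,-0.08],[-1.39,0.97,0,0,0,-0.12],[-1.8,1.37,0,0,0,-0.16],[-2.19,1.78,0,0,0,-0.2],[-2.57,2.21,0,0,0,-0.24],[-2.93,2.66,0,0,0,-0.28],[-3.28,3.12,0,0,0,-0.32],[-3.6,3.6,0,0,0,-0.36],[-3.91,4.08,0,0,0,-0.4],[-4.19,4.58,0,0,0,-0.44],[-4.46,5.09,0,0,0,-0.48],[-4.46,5.09,0,0,0,-0.48]]])

```text
time_s: 11.3
tcp_pos: [0.5114, 0.0965, 0.2176]
ee_rot: [[-0.778, -0.002, 0.628], [-0.628, -0.001, -0.778], [0.002, -1.0, -0.001]]
wrist_force: [-3.7, -2.7, 3.1]
gripper_width: 0.309
```

```bash
python3 look.py 8 side top
```

```text
time_s 11.3
joints [28.5666, 12.8198, -15.692, -0.0125, -61.6187, 10.3574]
tcp_pos [0.5114, 0.0965, 0.2176]
ee_rot [[-0.778, -0.0021, 0.6282], [-0.6282, -0.0009, -0.778], [0.0022, -1.0, -0.0006]]
wrist_force [-3.682, -2.6932, 3.0849]
moment [-0.9549, 1.1207, -0.2292]
gripper_width 0.3088
```

View pics/top8z.png

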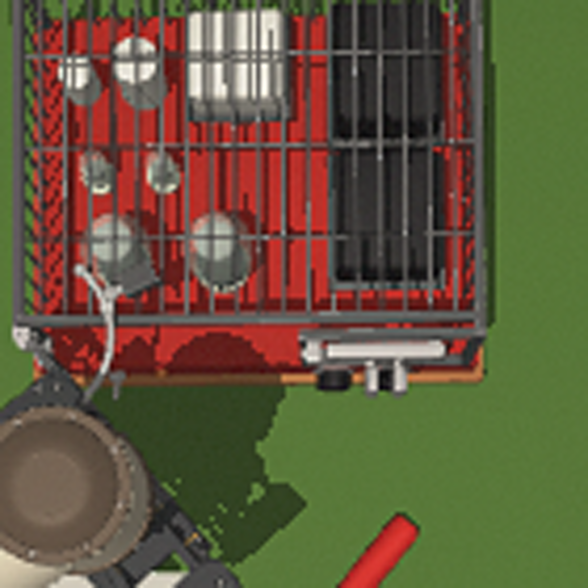

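View pics/side8z.png

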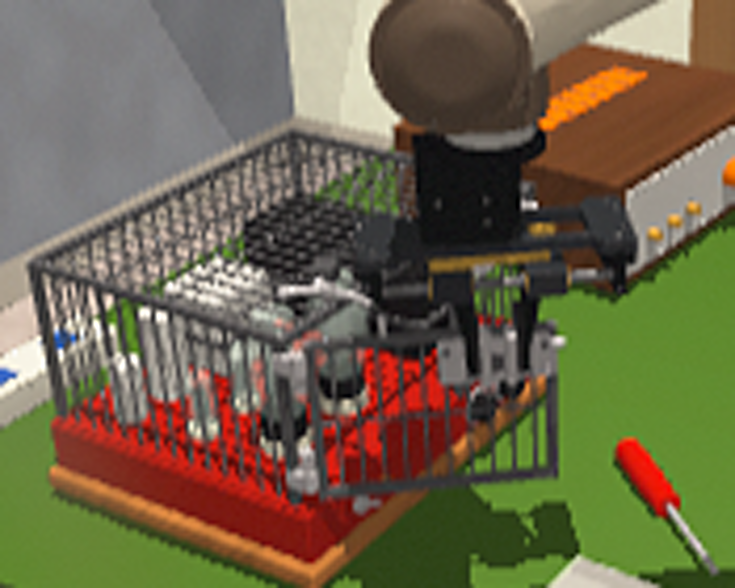

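The gate is past the click at about 0.88 rad, with the grip holding at 0.309 and forces around 5 N. Continuing to about square.

Request:
carry_out(steps=[[[-0.24,0.52,0,0,0,-0.04],[-0.47,1.05,0,0,0,-0.08],[-0.67,1.58,0,0,0,-0.12],[-0.86,2.13,0,0,0,-0.16],[-1.02,2.68,0,0,0,-0.2],[-1.16,3.24,0,0,0,-0.24],[-1.27,3.8,0,0,0,-0.28],[-1.36,4.37,0,0,0,-0.32],[-1.43,4.94,0,0,0,-0.36],[-1.48,5.52,0,0,0,-0.4],[-1.5,6.1,0,0,0,-0.44],[-1.5,6.67,0,0,0,-0.48],[-1.48,7.25,0,0,0,-0.52],[-1.44,7.82,0,0,0,-0.56],[-1.37,8.39,0,0,0,-0.6],[-1.28,8.95,0,0,0,-0.64],[-1.28,8.95,0,0,0,-0.64],[-1.28,8.95,0,0,0,-0.64]]])

```text
time_s: 13.65
tcp_pos: [0.4984, 0.1856, 0.2176]
ee_rot: [[-0.999, -0.003, 0.039], [-0.039, -0.002, -0.999], [0.003, -1.0, 0.002]]
wrist_force: [-4.3, -3.2, 3.7]
gripper_width: 0.312
```

```bash
python3 look.py 9 side top
```

```text
time_s 13.65
joints [37.891, 13.9638, -14.1412, -0.0324, -62.0888, -35.6341]
tcp_pos [0.4984, 0.1856, 0.2176]
ee_rot [[-0.9992, -0.003, 0.0391], [-0.0391, -0.0017, -0.9992], [0.003, -1.0, 0.0016]]
wrist_force [-4.27, -3.2313, 3.6749]
moment [-1.0392, 1.5138, -0.2021]
gripper_width 0.3115
```

View pics/top9.png

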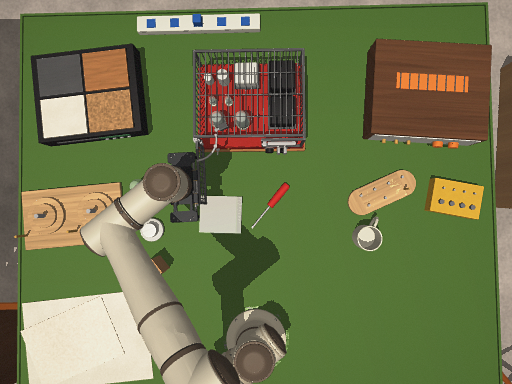

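View pics/side9z.png

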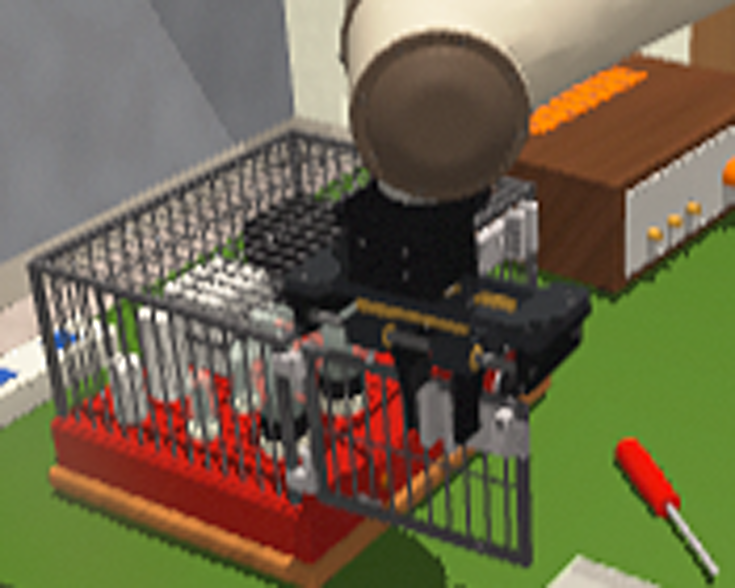

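The gate now stands out toward the robot, with its free bottom corner at side zoom (528,560). I'll check its angle independently and compare the bystanders with the first picture.

```bash
python3 - <<'E'
from h import *
p=bp("side9",125+528/4.2-.4,110+558/4.2-.4,.084); print(p)
H=np.array([.6407,.161]); d=p[:2]-H; print(np.linalg.norm(d), "angle", np.pi/2-np.arctan2(d[1],-d[0])+(-.012)*-1)
a=cv2.imread("pics/side0.png").astype(int);b=cv2.imread("pics/side9.png").astype(int)
m=(np.abs(a-b).max(2)>40).astype(np.uint8)*255
cv2.imwrite("pics/diff9.png",np.hstack([m]))
cv2.imwrite("pics/side9bolt.png",cv2.resize(cv2.imread("pics/side9.png")[140:190,225:265],None,fx=10,fy=10,interpolation=cv2.INTER_CUBIC))
E
```

```text
[0.46007084 0.14548538 0.084     ]
0.18129423123657928 angle 1.6684781669435227
```

View pics/diff9.png

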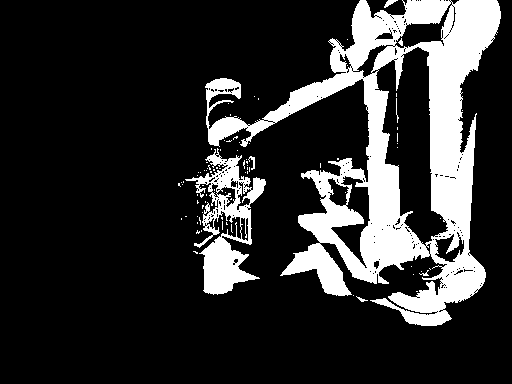

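View pics/side9bolt.png

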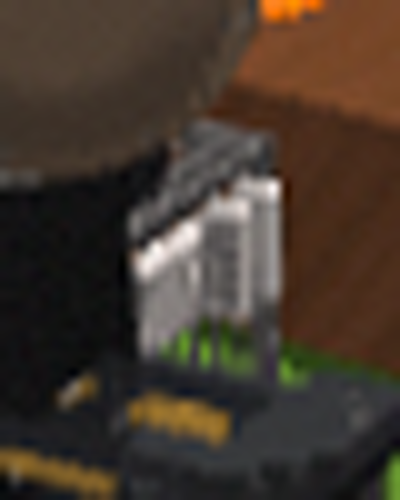

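The corner gives a 181 mm radius (187 expected) and, with the sign put right (the printed 1.67 had dy reversed), a gate angle of about 1.47–1.5 rad. The tool's turn gives 1.52. The bolt tabs are still together, and the picture differences are only the arm, its shadows and the gate. One short hold to check steadiness, then I'll hand in.

Request:
carry_out(steps=[[[0,0,0,0,0,0],[0,0,0,0,0,0],[0,0,0,0,0,0],[0,0,0,0,0,0]]])

```text
time_s: 14.25
tcp_pos: [0.4984, 0.1856, 0.2176]
ee_rot: [[-0.999, -0.003, 0.039], [-0.039, -0.002, -0.999], [0.003, -1.0, 0.001]]
wrist_force: [-3.9, -3.4, 4.8]
gripper_width: 0.312
```

```bash
python3 look.py 10; python3 -c "
from station import ticket
print(ticket.finish_job())"
```

```text
time_s 14.25
joints [37.887, 13.9602, -14.1461, -0.0367, -62.0852, -35.6308]
tcp_pos [0.4984, 0.1856, 0.2176]
ee_rot [[-0.9992, -0.003, 0.0391], [-0.0391, -0.0016, -0.9992], [0.003, -1.0, 0.0015]]
wrist_force [-3.926, -3.3526, 4.79]
moment [-1.0946, 1.516, -0.2291]
gripper_width 0.3121
the job is handed in; nothing more can be done
None
```

The gate is open to about square and the arm is still holding it; the job was handed in at 14.25 s. I squeezed the side bolt fully back and left it there, then squeezed the gate latch and swung the gate past the click.

**Last checks**
- **Steadiness:** the tool position did not change over the final half second. The jaws are at 0.312 of full opening (about 27 mm), so the latch is squeezed home. The wrist force is about 7 N.
- **Side bolt:** in the last picture its tabs are still together, so it has stayed drawn back.
- **Bystanders:** a picture comparison shows only the arm, its shadows and the gate as changed. The shadow falls near the mug and jig, but in the top view both look where they were.

**What disagreed**
- **Gate angle:** the tool's turn gives about 1.52 rad, while a rough reading of the gate's corner pixel gives about 1.47–1.5 rad. My script first printed 1.67 for the corner because of a sign slip. Both readings are well over the 1.3 that counts.
- **Hinge position:** it was about 3.5 mm nearer the robot than I first measured. That caused a side force of about 7 N early in the swing, and I corrected the arc before going on.

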